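# Lift the hot vial carrier out of the incubator with the lifting hook

### The arm

A 6-joint arm with a two-finger parallel gripper is mounted at the origin on a cart in front of the work surface, level with it; the furniture and walls round the work are solid. World frame = base frame: x ahead of the robot, y to its left, z up, the work surface at z = 0. Lengths are in m, angles in rad, forces in N, time in s.
With the tool pointing down it reaches from about 0.375 to 0.975 m from the base axis. Payload 3.8 kg.
Tool frame: the origin (TCP) lies at the very end of the fingers, on their centre line; the grasp point (between the pads) lies 19 mm behind it (bot.pinch_z is the distance from the TCP to the grasp point, in m); x points along the fingers, y is the direction in which the jaws open and shut, and the axes are right-handed (so a half turn about x gives the same grasp; the last joint's range is limited). The gripper opens to 85 mm and grips with 20 to 120 N. Pads are 22 mm wide; open, the fingers measure 114 mm over their backs; the gripper's body (76 mm by 85 mm) begins 54 mm behind the grasp point. The pads swing forward as they close: fully open they stand 13 mm farther back than shut.
Start: joints at [1.299, 0.264, 1.604, -0, 1.274, -0.037], TCP at [0.157, 0.656, 0.208] pointing down, gripper open.
Joint ranges: [-2.63, 2.63], [-0.94, 2.18], [0.31, 2.57], [-1.31, 4.45], [0, 2.66], [-2.55, 2.55]. Speed limits (rad/s): [2.57, 2.57, 3.14, 3.14, 3.14, 3.14].

### API

Orientations are given as a rotation vector (axis times angle).
In Python, from workcell import monitor, imaging, finish_job, bot gives the robot as it stands.
- The arm moves only by the tool jog_arm, never from a script. Its argument "rows" is a list of rows, each a list of 7 numbers: the shift along the tool's x, y, z in m, then the turn, a rotation vector about the tool's x, y, z in rad, then the opening in per cent of the stroke, from 0 (shut) to 100 (fully open). A call has 1 to 20 rows; each row is the pose to reach, as a shift and turn from the pose measured when the call began, along the tool's axes at that moment; what a row does not reach only later rows make up. A row lasts 1/10 s, in which the tool goes at most 50 mm and 8.59 degrees, less where a joint would pass 70% of its speed; a pose out of reach is approached as far as the arm can. A call with a gripper value outside its range is refused whole. The fingers move at their own pace and stop on an object; "force" is the grip in N (left out, the last holds). Time passes only in rows, so rows that repeat a pose let the fingers close. It gives the time, the measured TCP pose, the force and the opening at its end, in the units of the state.
- monitor.read_state(): the state, without advancing time (a new reading comes with each control period).
- imaging.read_camera(name): name is "scene" or "top"; returns the picture (384x512x3 uint8, blue, green, red); there is no depth.
- imaging.camera_params(name): a dict with "fx", "fy", "cx", "cy" (pixels), "T" (4x4, takes a point from camera to world coordinates). Camera axes: x right, y down, z forward; pixel columns grow to the right and rows downward; lengths in m; the calibration is good to about 2 mm. A picture is of the moment at which its call begins. camera_params takes no time and is no camera call.
- finish_job(): hands the job in, once; it reports no verdict.
The state is a dict: "time": time; "q": joint angles; "joint_vel": joint speeds; "joint_torque": joint torques, N m; "tool_pos": TCP position; "tcp_rot": TCP orientation; "wrist_force": force on the tool from outside, world axes, zero at the start; "torque": the same for the moment, N m; "width": opening from 0.0 (shut) to 1.0 (fully open).
Only numpy, scipy, OpenCV 4.12 (cv2) and the standard library are available. Lean on these libraries where they do the work, as an engineer would, in place of code of your own. Each camera call takes 0.05 s, during which the arm holds its last target. There are 200 camera calls.

### The job

The incubation is over: take the lifting hook from its fork on the stand, catch the wire bail of the hot vial carrier with it and lift the carrier up out of the incubator's well, smoothly, touching the carrier with nothing but the hook. Finish while holding the hook, with the carrier hanging from it level and still over the well, its underside about 3 cm clear of the rim, so that the settled vials can be looked at; all four vials stay standing in their cells and the glassware nearby stays where it is.

Things in the scene. Friction and masses are not known exactly. Their poses are not given: they have to be found in the camera images.
- incubator: Dry incubator, a fixed white box with an open square steel well, 150 mm wide (y), 200 mm deep (x), rim 125 mm above the table. Origin on the table under the well's centre; z up; sloped control panel on its -x side, 75 to 125 mm from the origin. The well is 104 x 104 mm, walls vertical and parallel to x and y, floor 18 mm above the table.
- carrier: Steel vial carrier, 84 x 84 mm, loose in the well with 7 mm of play all round; with its 4 vials about 0.33 kg. Origin: centre of its underside, z up. Ears at y = +-38 mm carry the pivots of a wire bail (line x = 0, z = 52 mm). Vial caps reach z = 62 mm; between the vial rows a lane 18 mm wide is free along x under the bail's crown. Hung by the crown it hangs level.
- bail (a joint): Angle of the bail, -0.5 to 0.5 rad, 0 = upright, positive = leaning towards the carrier's +x. It swings freely and usually leans against one of its stops. The well leaves the hook room only with its tip pointing to the side to which the bail leans (coming from the upright side); either way round when the bail is nearly upright.
- bail_mid (a point): Centre of the 6 mm wire at the bail's crown, 47.5 mm from the pivot line; its highest point when upright. The wire runs there along the carrier's y and falls off to both sides (2.5 mm lower at 8 mm to the side, 6.5 mm at 20 mm), so a hook slides to the crown by itself.
- lift_hook: Lifting hook, 0.12 kg, hanging upright and loose in the stand's fork. Origin: centre of the underside of its collar (disc, 26 mm wide, 4 mm thick, resting on the fork); z up the handle. The black flat handle, 26 mm along x, 16 mm along y, spans z = 4 to 56 mm: grip it across y. Below the collar a hook of 7 mm wire lies in the plane y = 0; its mouth opens to -x.
- hook_grip (a point): Middle of the lifting hook's handle, 31 mm above the collar's underside, axes as the lifting hook's.
- hook_throat (a point): Where the bail's wire centre lies when it rests in the hook's lowest part: on the handle's axis, 57.5 mm under the collar's underside, axes as the lifting hook's. The hook's lowest point is 10 mm below here. From here the wire's half circle (radius 14 mm) rises to the back (+x) and to the tip (-x).
- hook_tip (a point): Centre of the rounded end of the hook's wire (radius 3.5 mm): 16.5 mm to -x of the handle's axis, 44 mm under the collar's underside. A bail wire enters above it: pass the tip under the wire, move towards the tip's side until the wire is at the handle's axis, then raise. Above the mouth the shaft kinks back from the axis (18 mm under the collar) to x = +14 mm (30 mm under it).
- stand: Laboratory stand, fixed: grey base plate, and a steel rod 148 mm high at x = +70 mm that carries a steel fork. Origin on the table under the centre of the fork's slot; z up. The slot opens to -x.
- fork (a point): Centre of the fork's slot at the fork's top, 105 mm above the table, axes as the stand's. The slot is 10 mm wide, along x; the tines end 21.5 mm from here on the -x side, upturned by 3.5 mm in front of the collar: raise the hook at least 6 mm, then draw it out along the stand's -x by 60 mm or more.
- vial_a: Glass sample vial with a black cap, 22 mm wide, 58 mm high, 16 g, standing in cell 0 of the carrier. Origin at the centre of its underside, z up.
- cell_0 (a point): Where the underside of vial_a stands: on the carrier's floor at x = 20, y = 20 mm, 4 mm above its underside.
- vial_b: Glass sample vial with a white cap, 22 mm wide, 58 mm high, 16 g, standing in cell 1 of the carrier. Origin at the centre of its underside, z up.
- cell_1 (a point): Where the underside of vial_b stands: on the carrier's floor at x = 20, y = -20 mm, 4 mm above its underside.
- vial_c: Glass sample vial with a blue cap, 22 mm wide, 58 mm high, 16 g, standing in cell 2 of the carrier. Origin at the centre of its underside, z up.
- cell_2 (a point): Where the underside of vial_c stands: on the carrier's floor at x = -20, y = 20 mm, 4 mm above its underside.
- vial_d: Glass sample vial with a white cap, 22 mm wide, 58 mm high, 16 g, standing in cell 3 of the carrier. Origin at the centre of its underside, z up.
- cell_3 (a point): Where the underside of vial_d stands: on the carrier's floor at x = -20, y = -20 mm, 4 mm above its underside.
- beaker: Bystander: glass beaker, 54 mm wide, 66 mm high, behind the work. Origin at the centre of its underside.
- amber_bottle: Bystander: amber dropper bottle, 33 mm wide, 63 mm high, behind the work. Origin at the centre of its underside.
- flask: Bystander: volumetric flask, 61 mm wide, 170 mm high, behind the work. Origin at the centre of its underside.
There are look-alikes about, which are no part of the job. Of the things shaped like the lift_hook, the bare steel one is meant.

How it is judged:
By the outcome, as a careful person would: the job done as asked, in the order asked, and still so for the second after the job is handed in, while the arm keeps its last pose, push and grip.
It also fails if it takes over 54 s, if anything falls off the work surface, if the arm or the gripper's body presses on something with over 40 N, if the wrist force passes 120 N, or if a joint passes its speed limit or range.

## Working session

There is one attempt and no reset: what is moved stays moved. The work goes in short steps, Python scripts to look and compute and a tool call to move; the robot and the scene stay as the last step left them, time stands still between calls to the robot, and variables do not carry over. Pictures are saved under pics/ and viewed, about 8 in all and at most 12, crops included, and the job is handed in when it is done.

Besides the shell and the picture viewer there is one more tool, called after "Request:" by a JSON object that holds its "name" and its "arguments". jog_arm: Moves the arm, as the interface text tells. Its arguments: {"type":"object","properties":{"rows":{"type":"array","items":{"type":"array","items":{"type":"number"}}},"force":{"type":"number"}},"required":["rows"]}

```bash
mkdir -p pics; ls; python3 - <<'E'
from workcell import monitor, imaging, bot
import cv2,numpy as np
s=monitor.read_state();print({k:np.round(v,3).tolist() for k,v in s.items()}, bot.pinch_z)
for n in("scene","top"):
    cv2.imwrite(f"pics/{n}0.png",imaging.read_camera(n))
    p=imaging.camera_params(n);print(n,p["fx"],p["fy"],p["cx"],p["cy"]);print(np.round(p["T"],4))
E
```

```text
pics
{'time': 0.0, 'q': [1.299, 0.265, 1.605, 0.0, 1.274, -0.037], 'joint_vel': [-0.001, -0.0, -0.001, -0.003, -0.0, -0.001], 'joint_torque': [-0.002, -51.511, -36.73, -0.0, 0.013, -0.0], 'tool_pos': [0.157, 0.656, 0.207], 'tcp_rot': [0.183, 1.563, -0.186], 'wrist_force': [0.27, -0.687, -0.916], 'torque': [0.07, -0.028, 0.056], 'width': 1.001} 0.0187
scene 435.6568976299771 435.6568976299771 257.38835736881936 195.32955361947577
[[ 0.419  -0.586   0.6936 -0.0741]
 [-0.9079 -0.2788  0.3129 -0.3052]
 [ 0.01   -0.7608 -0.6489  0.794 ]
 [ 0.      0.      0.      1.    ]]
top 486.3460265954048 486.3460265954048 260.08186491089816 198.40282579536313
[[ 2.7200e-02 -9.9550e-01  9.0900e-02  5.2610e-01]
 [-9.9920e-01 -2.4500e-02  3.1000e-02  3.0000e-04]
 [-2.8700e-02 -9.1700e-02 -9.9540e-01  1.1645e+00]
 [ 0.0000e+00  0.0000e+00  0.0000e+00  1.0000e+00]]
```

View pics/scene0.png

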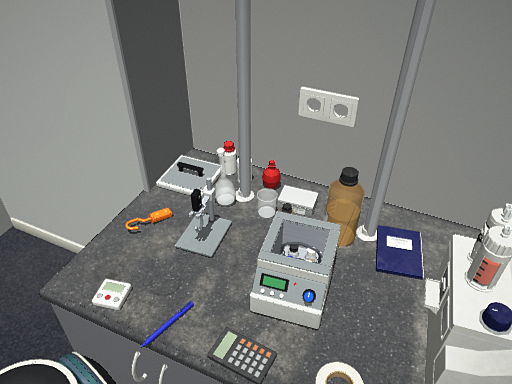

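View pics/top0.png

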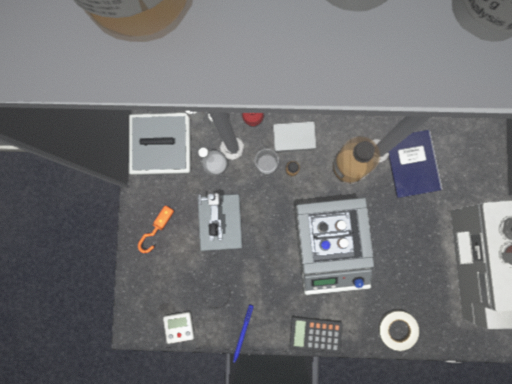

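The top view shows the stand at about (218,222) and the incubator at (335,245). The scene view shows the black-handled steel hook at (197,200). Two things could be taken for the hook: the orange hook lying on the table (scene 150,218; top 155,230) and the steel hook in the fork (scene 197,200; top 213,228). I choose the steel one and check it in a close crop.

```bash
python3 - <<'E'
import cv2,numpy as np
s=cv2.imread("pics/scene0.png");t=cv2.imread("pics/top0.png")
def c(im,x,y,w,h): return cv2.resize(im[y:y+h,x:x+w],(400,300),interpolation=cv2.INTER_CUBIC)
m=np.vstack([np.hstack([c(s,160,170,80,60+0),c(t,185,185,80,60)]),np.hstack([c(s,240,205,112,84),c(t,285,195,112,84)])])
cv2.imwrite("pics/crop0.png",m)
E
```

```text
(no output)
```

View pics/crop0.png

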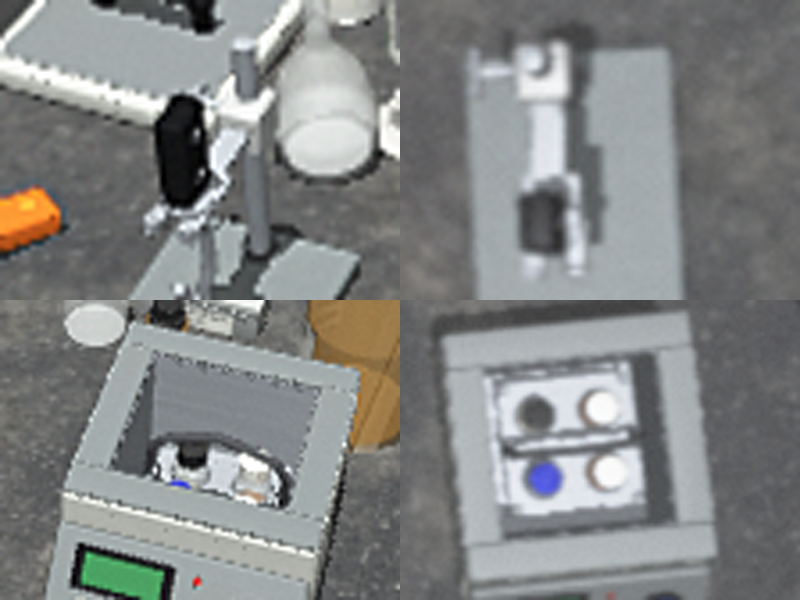

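```bash
cat > h.py <<'E'
import cv2,numpy as np
from workcell import imaging
P={n:imaging.camera_params(n) for n in("scene","top")}
def ray(n,uv):
    p=P[n];d=np.array([(uv[0]-p["cx"])/p["fx"],(uv[1]-p["cy"])/p["fy"],1]);T=np.array(p["T"]);return T[:3,3],T[:3,:3]@d
def plane(n,uv,z):
    o,d=ray(n,uv);return o+d*(z-o[2])/d[2]
def proj(n,X):
    p=P[n];T=np.array(p["T"]);c=T[:3,:3].T@(np.asarray(X)-T[:3,3]);return np.array([p["fx"]*c[0]/c[2]+p["cx"],p["fy"]*c[1]/c[2]+p["cy"]])
def tri(a,b):
    o1,d1=ray("scene",a);o2,d2=ray("top",b);k=np.linalg.lstsq(np.c_[d1,-d2],o2-o1,rcond=None)[0]
    A,B=o1+k[0]*d1,o2+k[1]*d2;return (A+B)/2,np.linalg.norm(A-B)
E
python3 - <<'E'
from h import *
np.set_printoptions(precision=4,suppress=True)
c1=lambda x,y:(185+(x-400)/5,185+y/5)      # top stand crop
c2=lambda x,y:(285+(x-400)/400*112,195+(y-300)/300*84)
s1=lambda x,y:(160+x/5,170+y/5)
s2=lambda x,y:(240+x*.28,205+(y-300)*.28)
print("rim corners",[plane("top",c2(*p),.125) for p in [(443,337),(688,313),(716,555),(465,580)]])
print("well corners",[plane("top",c2(*p),.125) for p in [(484,374),(660,353),(680,527),(500,545)]])
print("caps a b c d",[plane("top",c2(*p),.080) for p in [(535,412),(600,406),(545,478),(608,470)]])
print("bail top pix at z .11",plane("top",c2(566,442),.112))
print("stand plate",[plane("top",c1(*p),.005) for p in [(468,50),(668,48)]])
print("rod top",tri(s1(244,42),c1(537,60)), plane("top",c1(537,60),.148))
print("handle top",tri(s1(183,100),c1(541,222)), plane("top",c1(541,222),.161))
t=cv2.imread("pics/top0.png")
hsv=cv2.cvtColor(t,cv2.COLOR_BGR2HSV)
m=cv2.inRange(t[205:270,300:372],(100,0,0),(255,110,110));M=cv2.moments(m,True);uv=(300+M["m10"]/M["m00"],205+M["m01"]/M["m00"]);print(uv,plane("top",uv,.08))
E
```

```text
rim corners [array([ 0.6081, -0.0468,  0.125 ]), array([ 0.6261, -0.1926,  0.125 ]), array([ 0.4832, -0.2101,  0.125 ]), array([ 0.4643, -0.0627,  0.125 ])]
well corners [array([ 0.5865, -0.0717,  0.125 ]), array([ 0.6017, -0.1762,  0.125 ]), array([ 0.499 , -0.1889,  0.125 ]), array([ 0.4854, -0.083 ,  0.125 ])]
caps a b c d [array([ 0.5663, -0.1069,  0.08  ]), array([ 0.5711, -0.1471,  0.08  ]), array([ 0.5256, -0.1137,  0.08  ]), array([ 0.5316, -0.1525,  0.08  ])]
bail top pix at z .11 [ 0.5476 -0.1226  0.112 ]
stand plate [array([0.6366, 0.1845, 0.005 ]), array([0.6399, 0.0882, 0.005 ])]
rod top (array([0.6185, 0.1329, 0.1528]), np.float64(0.0023748005515869842)) [0.6195 0.1325 0.148 ]
handle top (array([0.5508, 0.1256, 0.1704]), np.float64(0.00024559142100409164)) [0.5511 0.1267 0.161 ]
(339.4530201342282, 236.31208053691276) [ 0.5453 -0.144   0.08  ]
```

```bash
python3 - <<'E'
from h import *
s=cv2.imread("pics/scene0.png");t=cv2.imread("pics/top0.png")
ps=.14;R=np.array([[np.cos(ps),-np.sin(ps),0],[np.sin(ps),np.cos(ps),0],[0,0,1]]);C=np.array([.5486,-.130,.018])
def crop(n,im,x,y,w,h,k):
    o=cv2.resize(im[y:y+h,x:x+w],None,fx=k,fy=k,interpolation=cv2.INTER_CUBIC)
    for a,col in((-.5,(0,0,255)),(0,(0,255,0)),(.5,(255,0,255))):
        for yy,dz in((-20,-6.5),(0,0),(20,-6.5)):
            r=(47.5+dz)/1e3;X=C+R@np.array([np.sin(a)*r,yy/1e3,.052+np.cos(a)*r]);u=proj(n,X)
            print(n,a,yy,u.round(1));cv2.circle(o,tuple(int(v) for v in ((u-[x,y]+.5)*k)),3,col,-1)
    return o
a=crop("scene",s,262,220,80,70,5);b=crop("top",t,300,205,80,70,5)
cv2.imwrite("pics/bail0.png",np.hstack([a,b]))
E
```

```text
scene -0.5 -20 [309.  255.2]
scene -0.5 0 [299.6 252.3]
scene -0.5 20 [290.5 251. ]
scene 0 -20 [311.1 247. ]
scene 0 0 [302.1 242.8]
scene 0 20 [292.7 242.9]
scene 0.5 -20 [312.7 242.2]
scene 0.5 0 [304.1 237.3]
scene 0.5 20 [294.6 238.2]
top -0.5 -20 [345.  242.4]
top -0.5 0 [336.3 244.9]
top -0.5 20 [326.5 244.5]
top 0 -20 [344.1 233.3]
top 0 0 [335.3 234.3]
top 0 20 [325.6 235.4]
top 0.5 -20 [342.6 224.3]
top 0.5 0 [333.6 223.8]
top 0.5 20 [324.3 226.4]
```

View pics/bail0.png

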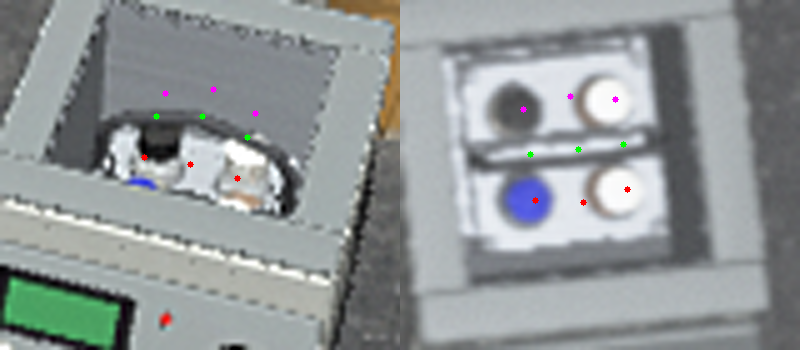

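The crop confirms the bare steel hook with the black handle in the fork. The bail's dark wire arch runs almost over the upright prediction in both views, so the bail is nearly upright. Next I refine the stand and handle position and work out the approach.

```bash
python3 - <<'E'
from h import *
from workcell import monitor
from scipy.spatial.transform import Rotation as Ro
np.set_printoptions(precision=4,suppress=True)
t=cv2.imread("pics/top0.png");s=cv2.imread("pics/scene0.png")
m=(t[215:250,200:228].max(2)<75).astype(np.uint8)
n,l,st,ce=cv2.connectedComponentsWithStats(m)
for i in range(1,n):
  if st[i,4]>15: print("top dark",st[i]+[200,215,0,0,0],ce[i]+[200,215],plane("top",ce[i]+[200.,215],.155))
m=(s[180:220,180:215].max(2)<60).astype(np.uint8)
n,l,st,ce=cv2.connectedComponentsWithStats(m)
for i in range(1,n):
  if st[i,4]>15: print("scene dark",st[i]+[180,180,0,0,0],ce[i]+[180,180])
for yaw in(.07,):
  for F in([.551,.127],[.549,.127]):
    R=Ro.from_euler("z",yaw)
    for z in(.109,.161):
      for dx in(-13,13):
        for dy in(-8,8):
          X=np.r_[F,z]+R.apply([dx/1e3,dy/1e3,0]);print(F,z,dx,dy,proj("top",X),proj("scene",X))
sx=monitor.read_state();R0=Ro.from_rotvec(sx["tcp_rot"]);p0=np.array(sx["tool_pos"])
print(R0.as_matrix())
for g in((.551,.127,.25),(.551,.127,.119)):
  print(R0.inv().apply(np.array(g)-p0),(R0.inv()*Ro.from_euler("z",.07)*Ro.from_euler("y",np.pi/2)).as_rotvec())
E
```

```text
top dark [209 224   9  11  44] [214.0682 227.9773] [0.5543 0.1257 0.155 ]
scene dark [191 189  11  23 193] [195.8031 200.0052]
[0.551, 0.127] 0.109 -13 -8 [219.9174 235.9584] [198.8819 214.5008]
[0.551, 0.127] 0.109 -13 8 [212.5717 236.2777] [192.6492 212.7775]
[0.551, 0.127] 0.109 13 -8 [219.498  223.9812] [203.88   207.4467]
[0.551, 0.127] 0.109 13 8 [212.1692 224.3042] [197.7396 205.7837]
[0.551, 0.127] 0.161 -13 -8 [217.1238 235.5844] [197.0773 197.3667]
[0.551, 0.127] 0.161 -13 8 [209.4005 235.9203] [190.6361 195.6579]
[0.551, 0.127] 0.161 13 -8 [216.6895 222.9919] [202.2802 190.3937]
[0.551, 0.127] 0.161 13 8 [208.9849 223.3319] [195.9376 188.7466]
[0.549, 0.127] 0.109 -13 -8 [219.8854 236.8825] [198.436  215.0377]
[0.549, 0.127] 0.109 -13 8 [212.5385 237.2015] [192.1965 213.3098]
[0.549, 0.127] 0.109 13 -8 [219.466  224.9011] [203.449  207.9643]
[0.549, 0.127] 0.109 13 8 [212.136  225.2239] [197.3021 206.2969]
[0.549, 0.127] 0.161 -13 -8 [217.0896 236.5561] [196.6131 197.8977]
[0.549, 0.127] 0.161 -13 8 [209.3649 236.8917] [190.1648 196.1843]
[0.549, 0.127] 0.161 13 -8 [216.6553 223.959 ] [201.8322 190.9049]
[0.549, 0.127] 0.161 13 8 [208.9494 224.2987] [195.4825 189.2534]
[[-0.0005  0.2327  0.9726]
 [-0.0021  0.9726 -0.2327]
 [-1.     -0.0021 -0.    ]]
[-0.0421 -0.4226  0.5063] [-0.3048 -0.0004  0.0021]
[ 0.0889 -0.4224  0.5063] [-0.3048 -0.0004  0.0021]
```

Request:
{"name": "jog_arm", "arguments": {"rows": [[-0.04,-0.01,0.012,0,0,0,100],[-0.042,-0.03,0.036,-0.02,0,0,100],[-0.042,-0.06,0.072,-0.04,0,0,100],[-0.042,-0.09,0.108,-0.06,0,0,100],[-0.042,-0.12,0.144,-0.09,0,0,100],[-0.042,-0.15,0.18,-0.11,0,0,100],[-0.042,-0.18,0.216,-0.13,0,0,100],[-0.042,-0.21,0.252,-0.15,0,0,100],[-0.042,-0.24,0.288,-0.17,0,0,100],[-0.042,-0.27,0.324,-0.19,0,0,100],[-0.042,-0.3,0.36,-0.22,0,0,100],[-0.042,-0.33,0.396,-0.24,0,0,100],[-0.042,-0.36,0.432,-0.26,0,0,100],[-0.042,-0.39,0.468,-0.28,0,0,100],[-0.042,-0.41,0.492,-0.3,0,0,100],[-0.042,-0.42,0.504,-0.305,0,0,100],[-0.042,-0.4226,0.5063,-0.305,0,0,60],[-0.042,-0.4226,0.5063,-0.305,0,0,60],[-0.042,-0.4226,0.5063,-0.305,0,0,60]]}}

```text
time: 2.0
tool_pos: [0.5502, 0.1278, 0.2496]
tcp_rot: [-0.057, 1.572, 0.054]
wrist_force: [-0.5, -0.2, -0.1]
width: 0.602
```

Request:
{"name": "jog_arm", "arguments": {"rows": [[0.02,0,0.001,0,0,0,60],[0.045,-0.001,0.001,0,0,0,60],[0.07,-0.001,0.001,0,0,0,60],[0.09,-0.001,0.001,0,0,0,60],[0.105,-0.001,0.001,0,0,0,60],[0.118,-0.001,0.001,0,0,0,60],[0.126,-0.001,0.001,0,0,0,60],[0.13,-0.001,0.001,0,0,0,60],[0.13,-0.001,0.001,0,0,0,60]]}}

```text
time: 2.9
tool_pos: [0.5511, 0.1268, 0.1195]
tcp_rot: [-0.057, 1.572, 0.054]
wrist_force: [0.1, -0.1, -0.1]
width: 0.6
```

```bash
python3 - <<'E'
from h import *
def c(im,x,y,w,h): return cv2.resize(im[y:y+h,x:x+w],(400,300),interpolation=cv2.INTER_CUBIC)
s=imaging.read_camera("scene");t=imaging.read_camera("top")
cv2.imwrite("pics/grip.png",np.hstack([c(s,150,150,96,72),c(t,175,180,96,72)]))
E
```

```text
(no output)
```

View pics/grip.png

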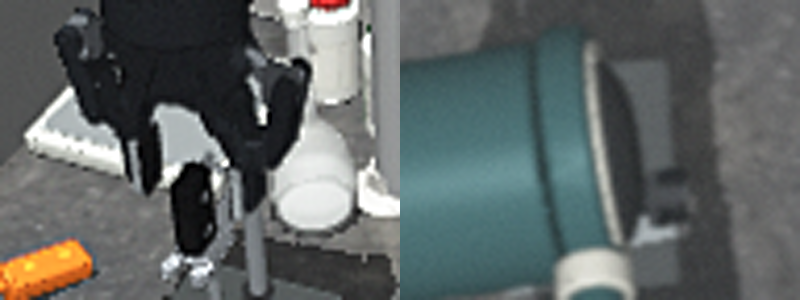

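The scene crop shows the handle at crop (195,205), centred between the open fingers, with the collar below it. Closing now.

Request:
{"name": "jog_arm", "arguments": {"rows": [[0,0,0,0,0,0,10],[0,0,0,0,0,0,0],[0,0,0,0,0,0,0],[0,0,0,0,0,0,0],[0,0,0,0,0,0,0],[0,0,0,0,0,0,0],[0,0,0,0,0,0,0],[0,0,0,0,0,0,0]], "force": 80}}

```text
time: 3.8
tool_pos: [0.5524, 0.1273, 0.1212]
tcp_rot: [-0.056, 1.569, 0.055]
wrist_force: [-1.0, 2.4, 4.9]
width: 0.164
```

Request:
{"name": "jog_arm", "arguments": {"rows": [[-0.003,0,0,0,0,0,0],[-0.006,0,0,0,0,0,0],[-0.009,0,0,0,0,0,0],[-0.012,0,0,0,0,0,0],[-0.013,0,0,0,0,0,0],[-0.013,0,0,0,0,0,0]]}}

```text
time: 4.4
tool_pos: [0.5526, 0.127, 0.1345]
tcp_rot: [-0.056, 1.568, 0.055]
wrist_force: [-0.2, 0.0, -0.6]
width: 0.164
```

```bash
python3 - <<'E'
from h import *
s=imaging.read_camera("scene")
cv2.imwrite("pics/lift.png",cv2.resize(s[150:240,150:250],None,fx=6,fy=6,interpolation=cv2.INTER_CUBIC))
for z in (.132,.105): print(z,proj("scene",[.551,.127,z]))
E
```

```text
0.132 [197.52166507 202.67811386]
0.105 [198.43813736 211.36060364]
```

View pics/lift.png

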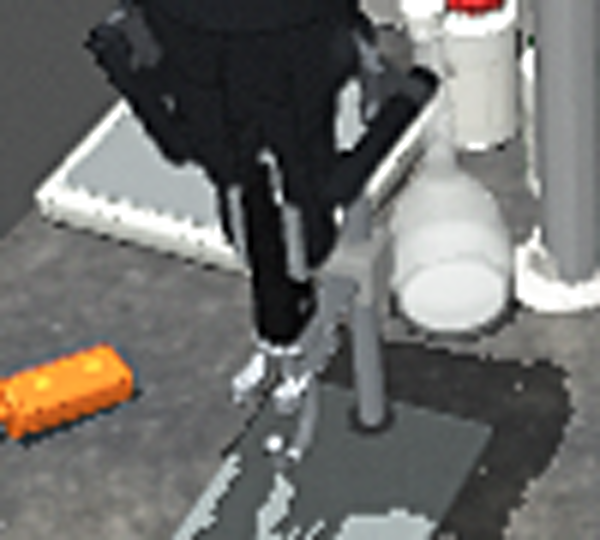

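The collar at crop (275,345) is above the tines at (245,385), and the tip shows at (273,443). The hook is held and free, so I draw it out.

Request:
{"name": "jog_arm", "arguments": {"rows": [[0,0,-0.005,0,0,0,0],[0,0,-0.013,0,0,0,0],[0,0,-0.023,0,0,0,0],[0,0,-0.033,0,0,0,0],[0,0,-0.043,0,0,0,0],[0,0,-0.053,0,0,0,0],[0,0,-0.063,0,0,0,0],[0,0,-0.072,0,0,0,0],[-0.01,0,-0.08,0,0,0,0],[-0.03,0,-0.082,0,0,0,0],[-0.06,0,-0.08,0,0,0,0],[-0.09,0,-0.08,0,0,0,0],[-0.11,0,-0.08,0,0,0,0],[-0.12,0,-0.08,0,0,0,0],[-0.12,0,-0.08,0,0,0,0]]}}

```text
time: 5.95
tool_pos: [0.4736, 0.1217, 0.2565]
tcp_rot: [-0.056, 1.564, 0.055]
wrist_force: [0.5, -0.3, -0.9]
width: 0.165
```

```bash
python3 - <<'E'
from h import *
from workcell import monitor
from scipy.spatial.transform import Rotation as Ro
s=imaging.read_camera("scene")
st=monitor.read_state();R=Ro.from_rotvec(st["tcp_rot"]);p=np.array(st["tool_pos"])
# hook frame predicted: hook z = -tool x, hook x = tool z, hook y = tool y; grip at pinch
for n,h in(("collar",[0,0,0]),("throat",[0,0,-.0575]),("tip",[-.0165,0,-.044]),("low",[0,0,-.0675])):
    d=np.array(h)-[0,0,.0162]
    X=p+R.apply([-d[2],d[1],d[0]]);print(n,X.round(4),proj("scene",X).round(1),proj("top",X).round(1))
u=proj("scene",p-[0,0,.05]).astype(int);x,y=u-[40,40];print(x,y)
cv2.imwrite("pics/held.png",cv2.resize(s[y:y+80,x:x+80],None,fx=7,fy=7,interpolation=cv2.INTER_CUBIC))
E
```

```text
collar [0.4727 0.1216 0.2386] [175.6 186.9] [209.3 269.8]
throat [0.4729 0.1215 0.1811] [178.7 208.2] [213.1 268.1]
tip [0.4564 0.1204 0.1945] [174.1 208.3] [212.6 276.9]
low [0.4729 0.1215 0.1711] [179.2 211.7] [213.7 267.9]
137 159
```

View pics/held.png

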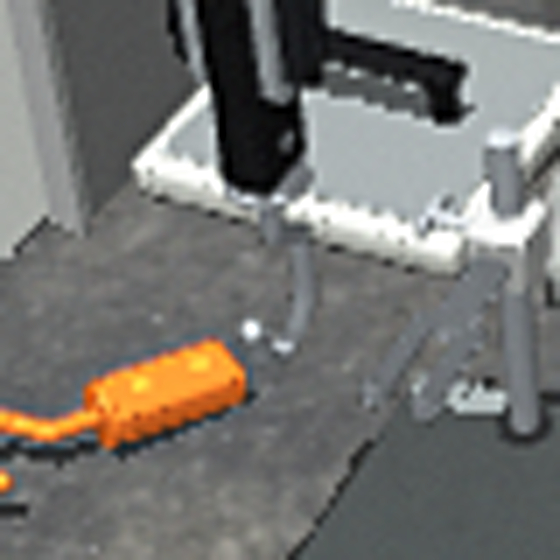

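The scene crop shows the hook held upright, tip at crop (252,328), and the fork is empty. The image sits about 2 px above the prediction, so the hook may be held about 4 mm higher than planned. I check that and the bail crown numerically.

```bash
python3 - <<'E'
from h import *
np.set_printoptions(precision=4,suppress=True,linewidth=150)
print("lift: tip pred",proj("scene",[.5526-.0165,.1258,.0743]),"seen 195.1,223.4")
print("stand ref: rod top pred",proj("scene",[.6195,.1325,.148]),"seen",160+244/5-.4,170+42/5-.4)
t=cv2.imread("pics/top0.png");s=cv2.imread("pics/scene0.png")
g=t.mean(2).astype(int)
print("rows 224..246, cols 326..344 step 3");print(np.c_[np.arange(224,247),g[224:247,324:348:3]])
g=s.mean(2).astype(int)
print("scene rows 234.., cols 290..314");print(np.c_[np.arange(234,262),g[234:262,290:316:3]])
print(tri((301.6,244.0),(335.2,233.2)))
t2=imaging.read_camera("top");g=t2.mean(2).astype(int)
print("now rows");print(np.c_[np.arange(226,242),g[226:242,324:348:3]])
E
```

```text
lift: tip pred [196.6472 224.9961] seen 195.1,223.4
stand ref: rod top pred [209.7879 179.7849] seen 208.4 178.0
rows 224..246, cols 326..344 step 3
[[224  76 159 227 216 132 251 249 238]
 [225  82 120 227 220 135 251 249 241]
 [226  83 110 228 222 134 251 250 234]
 [227  87 109 225 222 129 248 250 225]
 [228  86 111 228 226 138 226 247 210]
 [229  89 125 227 228 159 154 207 197]
 [230  97 161 217 214 171 124 142 179]
 [231 115 179 163 150 139 121 124 143]
 [232 121 143 129 126 129 163 162 168]
 [233 127 166 151 168 167 226 220 204]
 [234 169 226 201 225 213 217 199 149]
 [235 214 226 211 214 173 145 124 105]
 [236 163 160 140 133 109 102  98 131]
 [237 104 108 102 110 116 116 106 173]
 [238  97 123 151 161 174 142 154 183]
 [239 103 156 224 221 219 130 225 233]
 [240 117 141 229 230 218 142 248 246]
 [241 117 135 218 229 202 174 250 248]
 [242 122 131 197 229 194 194 250 249]
 [243 129 130 180 230 192 202 249 249]
 [244 131 130 166 232 204 172 251 249]
 [245 134 129 171 232 221 145 251 250]
 [246 134 129 185 231 226 135 243 242]]
scene rows 234.., cols 290..314
[[234 132 139 137 134
[... 1188 characters left out ...]
ay([ 0.5507, -0.1296,  0.1117]), np.float64(0.002006096483472737))
now rows
[[226  88 115 233 228 139 252 251 239]
 [227  90 114 231 228 132 251 252 231]
 [228  91 112 230 231 143 229 251 216]
 [229  92 130 232 232 168 160 214 205]
 [230 101 169 223 222 179 132 149 185]
 [231 118 183 168 157 142 126 130 148]
 [232 126 149 130 132 133 170 168 172]
 [233 133 172 154 172 173 231 226 209]
 [234 178 232 210 231 218 224 208 158]
 [235 221 231 216 219 177 151 131 110]
 [236 168 165 144 137 114 106  99 135]
 [237 105 110 106 112 124 119 113 180]
 [238 101 129 157 167 179 145 160 188]
 [239 111 161 229 228 225 135 231 237]
 [240 120 145 234 234 222 147 251 250]
 [241 124 137 222 233 211 179 252 251]]
```

The scene camera shows the same offset of about (-1.4,-1.7) px on the rod, so the hook is held as planned. With that offset taken out, the wire is the lower dark line in the top view (335,236.8) and the upper one is its shadow. The bail therefore leans about -0.12 rad, towards -x, which suits the tip pointing to -x. The crown is near (0.543,-0.131,0.117). Moving to 28 mm on its +x side, well above.

Request:
{"name": "jog_arm", "arguments": {"rows": [[0,-0.006,0.002,0,0,0,0],[0,-0.018,0.006,-0.005,0,0,0],[0,-0.036,0.011,-0.01,0,0,0],[0,-0.058,0.018,-0.015,0,0,0],[0,-0.082,0.026,-0.02,0,0,0],[0,-0.107,0.033,-0.03,0,0,0],[0,-0.132,0.041,-0.035,0,0,0],[0,-0.157,0.049,-0.04,0,0,0],[0,-0.182,0.057,-0.05,0,0,0],[0,-0.205,0.064,-0.055,0,0,0],[0,-0.225,0.07,-0.06,0,0,0],[0,-0.241,0.075,-0.065,0,0,0],[0,-0.251,0.078,-0.07,0,0,0],[0,-0.2548,0.0794,-0.07,0,0,0],[0,-0.2548,0.0794,-0.07,0,0,0],[0,-0.2548,0.0794,-0.07,0,0,0],[0,-0.2548,0.0794,-0.07,0,0,0]]}}

```text
time: 7.75
tool_pos: [0.569, -0.1264, 0.254]
tcp_rot: [-0.112, 1.567, 0.11]
wrist_force: [0.2, 0.6, -1.0]
width: 0.166
```

```bash
python3 - <<'E'
from h import *
from workcell import monitor
from scipy.spatial.transform import Rotation as Ro
s=imaging.read_camera("scene")
st=monitor.read_state();R=Ro.from_rotvec(st["tcp_rot"]);p=np.array(st["tool_pos"]);print(p.round(4),R.as_matrix().round(3))
for n,h in(("collar",[0,0,0]),("throat",[0,0,-.0575]),("tip",[-.0165,0,-.044]),("low",[0,0,-.0675])):
    d=np.array(h)-[0,0,.0162]
    X=p+R.apply([-d[2],d[1],d[0]]);print(n,X.round(4),proj("scene",X).round(1))
cv2.imwrite("pics/over.png",cv2.resize(s[180:300,240:360],None,fx=5,fy=5,interpolation=cv2.INTER_CUBIC))
E
```

```text
[ 0.5691 -0.1264  0.2541] [[ 0.001 -0.141  0.99 ]
 [-0.001  0.99   0.141]
 [-1.    -0.001  0.001]]
collar [ 0.5691 -0.1264  0.2379] [308.7 193.5]
throat [ 0.5691 -0.1265  0.1804] [306.3 214.7]
tip [ 0.5528 -0.1288  0.1939] [305.2 215.2]
low [ 0.5691 -0.1265  0.1704] [305.9 218.2]
```

View pics/over.png

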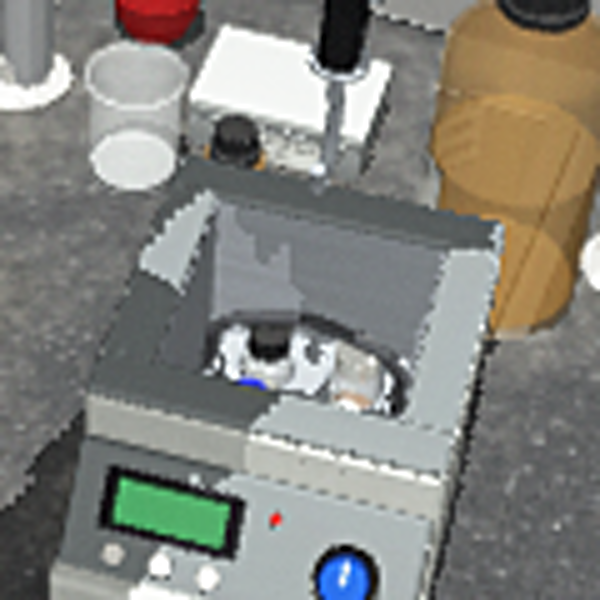

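The scene crop shows the tip at (318,172) and the arch's crown near (305,325). The tip agrees with its prediction, apart from the known offset. Descending behind the bail.

Request:
{"name": "jog_arm", "arguments": {"rows": [[0.005,0,0.001,0,0,0,0],[0.015,0,0.0015,0,0,0,0],[0.025,0,0.0015,0,0,0,0],[0.035,0,0.0015,0,0,0,0],[0.045,0,0.0015,0,0,0,0],[0.053,0,0.0015,0,0,0,0],[0.06,0,0.0015,0,0,0,0],[0.067,0,0.0015,0,0,0,0],[0.073,0,0.0015,0,0,0,0],[0.079,0,0.0015,0,0,0,0],[0.084,0,0.0015,0,0,0,0],[0.088,0,0.0015,0,0,0,0],[0.091,0,0.0015,0,0,0,0],[0.091,0,0.0015,0,0,0,0]]}}

```text
time: 9.2
tool_pos: [0.5703, -0.1262, 0.1626]
tcp_rot: [-0.112, 1.568, 0.111]
wrist_force: [-0.1, -0.4, -1.2]
width: 0.161
```

```bash
python3 - <<'E'
from h import *
s=imaging.read_camera("scene")
cv2.imwrite("pics/down.png",cv2.resize(s[200:290,255:345],None,fx=6.5,fy=6.5,interpolation=cv2.INTER_CUBIC))
E
```

```text
(no output)
```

View pics/down.png

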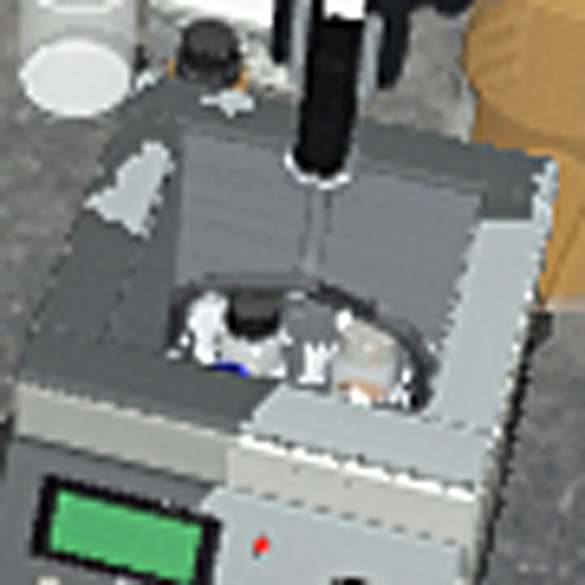

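The crop shows the shaft at (315,240) behind the arch, with the crown at (315,285) in front of it. There is no contact force. Moving towards the tip's side to catch the wire.

Request:
{"name": "jog_arm", "arguments": {"rows": [[0,0,-0.002,0,0,0,0],[0,0,-0.005,0,0,0,0],[0,0,-0.008,0,0,0,0],[0,0,-0.011,0,0,0,0],[0,0,-0.014,0,0,0,0],[0,0,-0.017,0,0,0,0],[0,0,-0.02,0,0,0,0],[0,0,-0.023,0,0,0,0],[0,0,-0.026,0,0,0,0],[0,0,-0.028,0,0,0,0],[0,0,-0.028,0,0,0,0]]}}

```text
time: 10.35
tool_pos: [0.5426, -0.1302, 0.1629]
tcp_rot: [-0.112, 1.567, 0.11]
wrist_force: [0.9, 0.8, -1.2]
width: 0.164
```

Request:
{"name": "jog_arm", "arguments": {"rows": [[-0.002,0,0,0,0,0,0],[-0.005,0,0,0,0,0,0],[-0.009,0,0,0,0,0,0],[-0.013,0,0,0,0,0,0],[-0.017,0,0.001,0,0,0,0],[-0.02,0,0.002,0,0,0,0],[-0.022,0,0.003,0,0,0,0],[-0.023,0,0.004,0,0,0,0],[-0.024,0,0.005,0,0,0,0],[-0.025,0,0.005,0,0,0,0],[-0.025,0,0.005,0,0,0,0]]}}

```text
time: 11.45
tool_pos: [0.5475, -0.1295, 0.1879]
tcp_rot: [-0.112, 1.567, 0.11]
wrist_force: [0.3, 0.3, -0.9]
width: 0.163
```

```bash
python3 - <<'E'
from h import *
s=imaging.read_camera("scene")
cv2.imwrite("pics/hooked.png",cv2.resize(s[215:275,265:345],None,fx=8,fy=8,interpolation=cv2.INTER_CUBIC))
E
```

```text
(no output)
```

View pics/hooked.png

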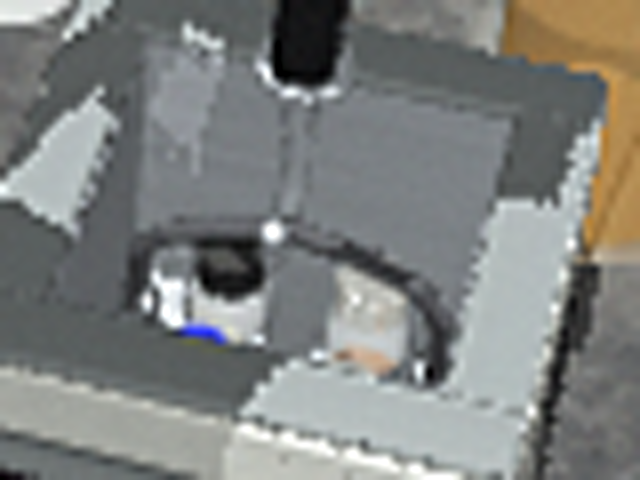

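The crop shows the bright tip at (272,230) in front of the arch, with the shaft behind it, so the wire is inside the mouth. Raising gently to take up the load.

Request:
{"name": "jog_arm", "arguments": {"rows": [[-0.001,0,0,0,0,0,0],[-0.002,0,0,0,0,0,0],[-0.003,0,0,0,0,0,0],[-0.004,0,0,0,0,0,0],[-0.005,0,0,0,0,0,0],[-0.006,0,0,0,0,0,0],[-0.007,0,0,0,0,0,0],[-0.008,0,0,0,0,0,0],[-0.009,0,0,0,0,0,0],[-0.01,0,0,0,0,0,0],[-0.01,0,0,0,0,0,0],[-0.01,0,0,0,0,0,0]]}}

```text
time: 12.7
tool_pos: [0.5475, -0.1295, 0.1979]
tcp_rot: [-0.112, 1.567, 0.11]
wrist_force: [-0.3, 0.1, -5.4]
width: 0.166
```

Request:
{"name": "jog_arm", "arguments": {"rows": [[-0.0005,0,0,0,0,0,0],[-0.0015,0,0,0,0,0,0],[-0.003,0,-0.0003,0,0,0,0],[-0.005,0,-0.0006,0,0,0,0],[-0.0075,0,-0.0009,0,0,0,0],[-0.0105,0,-0.0012,0,0,0,0],[-0.014,0,-0.0015,0,0,0,0],[-0.0175,0,-0.0018,0,0,0,0],[-0.021,0,-0.002,0,0,0,0],[-0.0245,0,-0.002,0,0,0,0],[-0.028,0,-0.002,0,0,0,0],[-0.0315,0,-0.002,0,0,0,0],[-0.035,0,-0.002,0,0,0,0],[-0.0385,0,-0.002,0,0,0,0],[-0.0415,0,-0.002,0,0,0,0],[-0.044,0,-0.002,0,0,0,0],[-0.046,0,-0.002,0,0,0,0],[-0.0475,0,-0.002,0,0,0,0],[-0.0485,0,-0.002,0,0,0,0],[-0.049,0,-0.002,0,0,0,0]]}}

```text
time: 14.7
tool_pos: [0.5454, -0.1297, 0.2469]
tcp_rot: [-0.112, 1.567, 0.11]
wrist_force: [-0.2, 0.5, -4.4]
width: 0.163
```

Request:
{"name": "jog_arm", "arguments": {"rows": [[-0.0005,0,0,0,0,0,0],[-0.002,0,0,0,0,0,0],[-0.004,0,0,0,0,0,0],[-0.007,0,0,0,0,0,0],[-0.0105,0,0,0,0,0,0],[-0.0145,0,0,0,0,0,0],[-0.0185,0,0,0,0,0,0],[-0.0225,0,0,0,0,0,0],[-0.0265,0,0,0,0,0,0],[-0.0305,0,0,0,0,0,0],[-0.0345,0,0,0,0,0,0],[-0.0385,0,0,0,0,0,0],[-0.0425,0,0,0,0,0,0],[-0.0465,0,0,0,0,0,0],[-0.05,0,0,0,0,0,0],[-0.053,0,0,0,0,0,0],[-0.0555,0,0,0,0,0,0],[-0.057,0,0,0,0,0,0],[-0.058,0,0,0,0,0,0],[-0.058,0,0,0,0,0,0]]}}

```text
time: 16.7
tool_pos: [0.5454, -0.1297, 0.305]
tcp_rot: [-0.112, 1.567, 0.11]
wrist_force: [-0.9, -0.1, -4.3]
width: 0.161
```

Request:
{"name": "jog_arm", "arguments": {"rows": [[-0.0005,0,0,0,0,0,0],[-0.0015,0,0,0,0,0,0],[-0.003,0,0,0,0,0,0],[-0.005,0,0,0,0,0,0],[-0.0075,0,0,0,0,0,0],[-0.01,0,0,0,0,0,0],[-0.0125,0,0,0,0,0,0],[-0.015,0,0,0,0,0,0],[-0.0175,0,0,0,0,0,0],[-0.0195,0,0,0,0,0,0],[-0.021,0,0,0,0,0,0],[-0.022,0,0,0,0,0,0],[-0.0225,0,0,0,0,0,0],[-0.0225,0,0,0,0,0,0],[-0.0225,0,0,0,0,0,0]]}}

```text
time: 18.2
tool_pos: [0.5454, -0.1297, 0.3274]
tcp_rot: [-0.112, 1.568, 0.11]
wrist_force: [0.1, -0.0, -5.5]
width: 0.165
```

```bash
cat > look.py <<'E'
from h import *
from workcell import monitor
import sys
s=imaging.read_camera("scene");t=imaging.read_camera("top")
st=monitor.read_state();print(st["time"],np.round(st["tool_pos"],4),np.round(st["wrist_force"],1))
np.set_printoptions(precision=1,suppress=True)
ps=.14;C=np.array([st["tool_pos"][0],st["tool_pos"][1],st["tool_pos"][2]-.0737-.0995])
print("carrier z",C[2])
for x in(-42,42):
  for y in(-42,42): print(x,y,proj("scene",C+np.array([np.cos(ps)*x-np.sin(ps)*y,np.sin(ps)*x+np.cos(ps)*y,0])/1e3))
cv2.imwrite(f"pics/{sys.argv[1]}.png",cv2.resize(s[140:300,230:380],None,fx=3.75,fy=3.75,interpolation=cv2.INTER_CUBIC))
E
python3 look.py end1
```

```text
18.3 [ 0.5454 -0.1297  0.3273] [-0.1 -0.3 -4.7]
carrier z 0.154133931068591
-42 -42 [319.1 250.6]
-42 42 [277.9 241.3]
42 -42 [326.4 222.3]
42 42 [287.8 214.2]
```

View pics/end1.png

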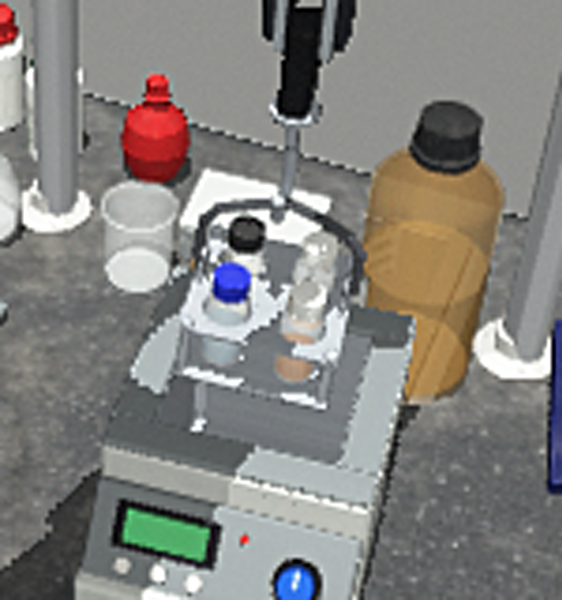

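The crop shows the carrier hanging level over the well. Its underside corners are at (180,370) and (322,403), which matches the predicted height of about 0.154 m. All four vials stand with caps near (232,282), (247,235), (308,300) and (320,248), and the beaker and bottles stand. I let it settle and check that it is still.

Request:
{"name": "jog_arm", "arguments": {"rows": [[0,0,0,0,0,0,0],[0,0,0,0,0,0,0],[0,0,0,0,0,0,0],[0,0,0,0,0,0,0],[0,0,0,0,0,0,0],[0,0,0,0,0,0,0],[0,0,0,0,0,0,0],[0,0,0,0,0,0,0],[0,0,0,0,0,0,0],[0,0,0,0,0,0,0],[0,0,0,0,0,0,0],[0,0,0,0,0,0,0],[0,0,0,0,0,0,0],[0,0,0,0,0,0,0],[0,0,0,0,0,0,0]]}}

```text
time: 19.8
tool_pos: [0.5453, -0.1297, 0.3273]
tcp_rot: [-0.112, 1.568, 0.11]
wrist_force: [0.3, 0.6, -4.6]
width: 0.165
```

```bash
python3 - <<'E'
from h import *
from workcell import monitor
import time
f=[imaging.read_camera("scene") for _ in range(12)]
b=[]
for im in f:
    m=cv2.inRange(im[205:235,280:305],(110,0,0),(255,110,90));M=cv2.moments(m,True);b.append((round(280+M["m10"]/M["m00"],2),round(205+M["m01"]/M["m00"],2)))
print(b)
s0=cv2.imread("pics/scene0.png")
d=(cv2.absdiff(s0,f[-1]).max(2)>60).astype(np.uint8)
n,l,st,ce=cv2.connectedComponentsWithStats(d);print([st[i].tolist() for i in range(1,n) if st[i,4]>25])
t=monitor.read_state();print(t["time"],np.round(t["tool_pos"],4),np.round(t["wrist_force"],1),t["width"])
E
```

```text
[(291.17, 214.99), (291.21, 215.03), (291.28, 215.13), (291.21, 215.03), (291.21, 215.03), (291.24, 215.09), (291.24, 215.09), (291.21, 215.03), (291.24, 215.09), (291.24, 215.09), (291.24, 215.09), (291.28, 215.13)]
[[0, 0, 73, 8, 309], [298, 0, 56, 55, 2594], [277, 52, 79, 121, 4330], [191, 188, 14, 25, 221], [269, 190, 71, 47, 1122], [195, 215, 8, 18, 48], [198, 230, 10, 12, 40], [277, 235, 18, 9, 44], [258, 241, 64, 25, 748], [256, 267, 32, 12, 106], [260, 287, 13, 6, 28], [250, 292, 20, 8, 95], [213, 331, 24, 27, 297], [72, 352, 44, 32, 346], [8, 359, 69, 25, 392], [69, 365, 21, 19, 103]]
20.4 [ 0.5454 -0.1297  0.3274] [-0.1  0.  -5. ] 0.1666361905271032
```

```bash
python3 -c "
from workcell import finish_job
print(finish_job())"
```

```text
the job is handed in; nothing more can be done
None
```

The carrier hangs from the hook over the well with all four vials standing, and the job is handed in at 20.4 s of the 54 s allowed. I took the bare steel hook out of its fork, passed its tip under the nearly upright bail from +x and raised the carrier vertically.

**Last checks**
- **Height:** the carrier's underside is at about 0.154 m by calculation, roughly 29 mm above the rim. The scene view agrees to within about 2 px.
- **Level and still:** it looks level in the picture. Over 12 frames (0.6 s) the blue cap moved less than about 0.15 px.
- **Load:** the wrist carries about 4.7 N, close to the 4.4 N expected for hook, carrier and vials.
- **Surroundings:** I saw no change at the flask or beaker. The changed areas in the scene view are the arm, the hook and carrier, and what look like their shadows.

**What disagreed**
- **Scene camera:** it showed a steady offset of about 1.5 px, which I allowed for.
- **While closing on the handle:** the tool was pushed about 2 mm with roughly 5 N. The force was gone once the hook was lifted clear of the fork.

I did not measure the clearance between carrier and well walls during the lift. The forces stayed near the carrier's weight, apart from one 5.4 N reading as the load came on.

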